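Pack up the driver-bit case

ROBOT

A 6-joint arm with a two-finger parallel gripper is mounted at the origin on the work surface. World frame = base frame: x ahead of the robot, y to its left, z up, the work surface at z = 0. Lengths are in m, angles in rad, forces in N, time in s.
With the tool pointing down it reaches from about 0.275 to 0.825 m from the base axis. Payload 4.9 kg.
Tool frame: the origin (TCP) lies midway between the tips of the shut fingers; the grasp point (between the pads) lies 19 mm behind it (grip_point_offset is the distance from the TCP to the grasp point, in m); z points along the fingers, x is the direction in which the jaws open and shut, and the axes are right-handed (so a half turn about z gives the same grasp; the last joint's range is limited). The gripper opens to 85 mm and grips with 20 to 120 N. Pads are 22 mm wide; open, the fingers measure 114 mm over their backs; the gripper's body (76 mm by 85 mm) begins 54 mm behind the grasp point. The pads swing forward as they close: fully open they stand 13 mm farther back than shut.
Start: joints at [1.086, 0.326, -0.193, 1.052, 0, 1.437], TCP at [0.189, 0.517, 0.195] pointing down, gripper open.
Joint ranges: [-2.65, 2.65], [-0.97, 1.79], [-1.3, 1.35], [-1.93, 2.1], [-1.47, 1.37], [-3.14, 3.14]. Speed limits (rad/s): [2.57, 2.57, 3.14, 3.14, 3.14, 3.14].

INTERFACE

Orientations are given as a rotation vector (axis times angle).
In Python, from cell import * gives the robot as it stands. Calls block until the motion is done:
- movep(position, orientation): joint-space move of the TCP to a pose.
- move_l(position, velocity=0.15, rot=None, until_force=None): straight line of the TCP; rot=None keeps the orientation; velocity is the mean speed in m/s. With until_force (N) it stops when the force on the tool has changed by that much, and returns True; else False.
- set_joints(angles): joint-space move.
- let_go() and grab(newtons=None): open the fingers fully, or close them until they stop; newtons is the grip in N (None keeps the last).
- sleep(seconds).
- ik(position, orientation): joint angles nearest the present ones, or None.
- get_state(): the state.
- grab_frame(name): name is "scene" or "top"; returns a dict with "img" (384x512x3 uint8, red, green, blue), "fx", "fy", "cx", "cy" (pixels), "cam_to_world" (4x4, takes a point from camera to world coordinates). Camera axes: x right, y down, z forward; pixel columns grow to the right and rows downward; lengths in m; the calibration is good to about 2 mm. A picture is of the moment at which its call begins. There is no depth.
A pose or a line that the arm cannot do raises MotionError and nothing moves.
- sign_off(): hands the job in, once; it reports no verdict.
Trained networks look in the newest picture that a camera, given by its name, has taken for a name from the list of things; names that differ only in an ending like _2 or _b are one class to them, and where a whole thing is asked for, a point or a joint stands for the part that bears it (a point fixed in the world has none). Each returns a list of dicts, best first, with "score" (0 to 1); they miss things now and then, are a little off and sometimes report something else, mostly with a low value. They report only what shows in the picture. A call takes as long as a camera call.
- spot_in(camera, name): "centre" ([column, row] in pixels, amid what is visible of it).
- silhouettes(camera, name): "mask" (384x512 bool, what is visible of it) and "centre" ([column, row] in pixels, amid what is visible of it).
- tip_of(camera, name): "centre" ([column, row] in pixels: a listed point, or the origin of a listed thing).
The state is a dict: "clock": time; "q": joint angles; "joint_velocities": joint speeds; "tau": joint torques, N m; "position": TCP position; "eef_rot": TCP orientation; "contact_force": force on the tool from outside, world axes, zero at the start; "wrist_torque": the same for the moment, N m; "finger_gap": opening from 0.0 (shut) to 1.0 (fully open).
Only numpy, scipy, OpenCV 4.12 (cv2) and the standard library are available. Lean on these libraries where they do the work, as an engineer would, in place of code of your own. Each camera call takes 0.05 s, during which the arm holds its last target. There are 200 camera calls.

TASK

Pack up the driver-bit case on the repair table: push the upright green bit rack over until it lies fully flat inside the case, and only then swing the yellow lid over and press it fully shut. Just push with the fingertips or the outside of the fingers: grip or lift nothing, do not force the parts, leave the loose things in and around the case where they are, and finish clear of everything.

Things in the scene. Friction and masses are not known exactly. Their poses are not given: they have to be found in the camera images.
- case: Open black plastic case, fixed, 170 (x) x 240 (y) x 75 mm high, walls 6 mm. Origin: centre of its underside, on the table. Its x axis points from the front (two yellow latches) to the back, where the lid is hinged; y runs along both hinges; z up. Its back is roughly to the robot's right; yaw varies.
- flap (a joint): Angle of the green bit rack, rad: 0 = folded flat in the case, 1.57 = upright, 1.75 = stop leaning to the case's front. Fold it by pushing its plain front face (the one away from the lid) towards the back of the case, then down. Friction hinge, 0.13 Nm: it stays where it is left and must be pushed all the way to its stop. While upright it blocks the lid.
- flap_hinge (a point): Middle of the rack's hinge line, which runs along the case's y axis at x = -36, z = 54 mm in the case frame. The rack is a panel 112 mm long from here, 210 mm wide, 6 mm thick. Folded flat it points to the case's +x, its upper (front) face 60 mm above the table, 15 mm below the rim.
- flap_edge (a point): Middle of the free edge of the green rack, on its plain front face (which becomes the upper face when folded), 112 mm from the hinge. The back face carries two black clip bars with steel bits, 8 mm proud, 190 mm wide, 40 to 60 and 80 to 100 mm from the hinge.
- lid (a joint): Angle of the yellow lid, rad: 0 = fully shut on the rim, 1.57 = upright, 2.0 = stop leaning back. Open, its outer face looks to the case's +x, away from the rack; push there to swing it over. Friction hinge, 0.32 Nm: it stays where it is left and must be pushed over its whole way and pressed down to its stop.
- lid_hinge (a point): Middle of the lid's hinge line, which runs along the case's y axis at x = +85, z = 75.5 mm in the case frame. The lid is a plate 170 mm long from here, 240 mm wide, 12 mm thick, with a black panel 2.5 mm proud on its outer face. Shut, it points to the case's -x, its top 88 mm above the table (90 on the panel).
- lid_edge (a point): Middle of the lid's free edge, on its outer face (upper when shut), 170 mm from the hinge. The inner face has a dark liner, 3 mm proud, 12 mm in from the edges.
- socket: Bystander: steel socket, diameter 22 x 32 mm, standing loose in the front tray of the case (between front wall and rack). Origin at the centre of its underside.
- battery: Bystander: red battery pack 22 x 55 x 18 mm lying loose in the front tray of the case. Origin at the centre of its underside.
- bottle: Bystander: small bottle with red cap, diameter 48 x 110 mm, standing beside the case at its +y end. Origin at the centre of its underside.
- tape: Bystander: blue tape roll, diameter 84 x 22 mm, lying in front of the case. Origin at the centre of its underside.
- mug: Bystander: blue mug, diameter 80 x 90 mm, on the robot's left. Origin at the centre of its underside.
- gadget: Bystander: black hand-held device 60 x 130 x 28 mm, on the robot's left. Origin at the centre of its underside.
- driver: Bystander: orange-handled screwdriver, 160 mm, lying on the robot's left. Origin under its middle.

How it is judged:
By the outcome, as a careful person would: the job done as asked, in the order asked, and still so for the second after the job is handed in, with the robot touching nothing.
It also fails if it takes over 58 s, if anything falls off the work surface, if the arm or the gripper's body presses on something with over 40 N, if the wrist force passes 120 N, or if a joint passes its speed limit or range.

## Working session

There is one attempt and no reset: what is moved stays moved. The work goes in short steps, each a Python script; the robot and the scene stay as the last script left them, time stands still between calls to the robot, and variables do not carry over. Pictures are saved under pics/ and viewed, about 8 in all and at most 12, crops included, and the job is handed in when it is done.

```bash
mkdir -p pics; cat > h.py <<'E'
from cell import *
import numpy as np, cv2
from scipy.spatial.transform import Rotation as R
def pix(f,P):
    T=np.linalg.inv(f["cam_to_world"]); p=T[:3,:3]@np.asarray(P,float)+T[:3,3]
    return np.array([f["fx"]*p[0]/p[2]+f["cx"], f["fy"]*p[1]/p[2]+f["cy"]])
def ray(f,c,z):
    T=np.array(f["cam_to_world"]); d=T[:3,:3]@np.array([(c[0]-f["cx"])/f["fx"],(c[1]-f["cy"])/f["fy"],1]); o=T[:3,3]
    return o+d*(z-o[2])/d[2]
def save(f,n): cv2.imwrite("pics/"+n+".png",cv2.cvtColor(f["img"],cv2.COLOR_RGB2BGR))
E
python3 - <<'E'
from h import *
ims=[]
for c in("scene","top"):
    f=grab_frame(c); ims.append(f["img"]); print(c,np.round(f["cam_to_world"],3).tolist(),f["fx"],f["cx"],f["cy"])
    for n,z in(("case",0),("flap_hinge",.054),("flap_edge",.166),("lid_hinge",.0755),("lid_edge",.23),("bottle",0),("socket",.01),("battery",.01),("tape",0),("mug",0)):
        r=tip_of(c,n)[:2]
        print(n,[(round(a["score"],2),np.round(a["centre"],1).tolist(),np.round(ray(f,a["centre"],z),3).tolist()) for a in r])
v=np.vstack(ims); cv2.imwrite("pics/a.png",cv2.cvtColor(cv2.resize(v,(400,600)) if 0 else np.hstack(ims),cv2.COLOR_RGB2BGR)) if 0 else None
for i,n in zip(ims,("s0","t0")): cv2.imwrite(f"pics/{n}.png",i[:,:,::-1])
print(get_state())
E
```

```text
scene [[0.24, 0.755, -0.611, 1.056], [0.971, -0.188, 0.149, 0.092], [-0.002, -0.629, -0.778, 0.75], [0.0, 0.0, 0.0, 1.0]] 376.5944147758301 255.60243518111392 192.27656805892147
case [(0.56, [202.2, 239.8], [0.575, 0.082, 0.0]), (0.27, [214.1, 220.8], [0.529, 0.118, 0.0])]
flap_hinge [(0.85, [213.8, 223.6], [0.574, 0.114, 0.054])]
flap_edge [(0.71, [204.6, 194.2], [0.577, 0.105, 0.166])]
lid_hinge [(0.64, [155.1, 217.7], [0.542, -0.008, 0.076]), (0.51, [225.2, 267.2], [0.697, 0.118, 0.076])]
lid_edge [(0.58, [116.5, 168.1], [0.528, -0.047, 0.23])]
bottle [(0.71, [209.0, 320.8], [0.766, 0.066, 0.0]), (0.51, [327.2, 177.4], [0.463, 0.433, 0.0])]
socket [(0.48, [223.3, 267.3], [0.662, 0.116, 0.01]), (0.39, [207.3, 320.1], [0.768, 0.063, 0.01])]
battery [(0.62, [225.0, 224.7], [0.553, 0.141, 0.01])]
tape [(0.68, [261.7, 241.8], [0.613, 0.215, 0.0])]
mug [(0.72, [330.7, 178.7], [0.47, 0.44, 0.0]), (0.6, [310.3, 143.0], [0.328, 0.432, 0.0])]
top [[-0.097, -0.974, 0.203, 0.391], [-0.995, 0.094, -0.022, 0.218], [0.002, -0.204, -0.979, 0.908], [0.0, 0.0, 0.0, 1.0]] 357.30833961028645 253.6709
[... 676 characters left out ...]
64.0, 241.3], [0.467, 0.436, 0.0])]
{'clock': 1.1, 'q': array([ 1.08580982e+00,  3.26152429e-01, -1.92579504e-01,  1.05200170e+00,
        3.43877897e-05,  1.43660317e+00]), 'joint_velocities': array([-0.00135106, -0.00130341,  0.00091036,  0.00250851,  0.0007531 ,
        0.00010216]), 'tau': array([-3.29986688e-04, -4.43336535e+01,  2.62764162e+01,  1.16964657e-03,
       -1.76982671e-04, -3.59723174e-06]), 'position': array([0.18899459, 0.51654551, 0.19471456]), 'eef_rot': array([-2.57494891e+00, -1.79968608e+00, -6.27964093e-05]), 'contact_force': array([0.5490687 , 0.60450765, 1.13763827]), 'wrist_torque': array([ 0.06391687, -0.01436329, -0.03298574]), 'finger_gap': 1.0023599924752153}
```

View pics/s0.png

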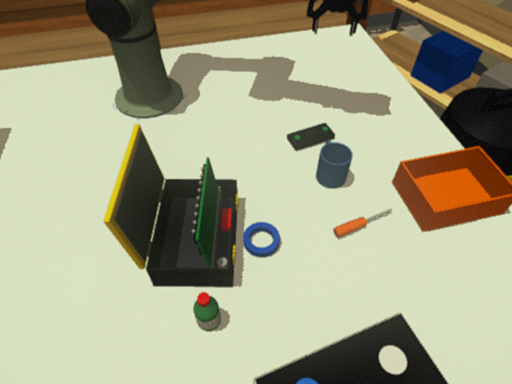

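View pics/t0.png

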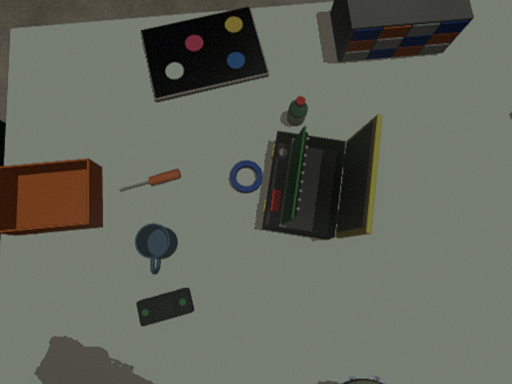

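The case's back is towards -y and its +y end towards +x, near the bottle. The rack (top image about 297,180) is upright, and the lid (about 360,180) leans back. I'll fit the full pose next and check it with an overlay.

```bash
cat >> h.py <<'E'
def CW(P,pose):
    x,y,w=pose; c,s=np.cos(w),np.sin(w); P=np.asarray(P,float)
    return np.array([x+c*P[0]-s*P[1],y+s*P[0]+c*P[1],P[2]])
def flapP(th,r,y=0,off=.006): return np.array([-.036+r*np.cos(th)-off*np.sin(th),y,.054+r*np.sin(th)+off*np.cos(th)])
def lidP(th,r,y=0,off=.012): return np.array([.085-r*np.cos(th)+off*np.sin(th),y,.0755+r*np.sin(th)+off*np.cos(th)])
def overlay(f,p,n,crop,k):
    im=np.ascontiguousarray(f["img"][:,:,::-1]); x0,y0,x1,y1=crop
    im=cv2.resize(im[y0:y1,x0:x1],None,fx=k,fy=k,interpolation=cv2.INTER_CUBIC)
    def poly(pts,col): cv2.polylines(im,[np.int32([(pix(f,CW(q,p[:3]))-[x0,y0]+.5)*k for q in pts])],True,col,1)
    poly([(a*.085,b*.12,.075) for a,b in((1,1),(1,-1),(-1,-1),(-1,1))],(0,0,255))
    poly([flapP(p[3],r,y) for r,y in((0,.105),(.112,.105),(.112,-.105),(0,-.105))],(255,0,255))
    poly([lidP(p[4],r,y) for r,y in((0,.12),(.17,.12),(.17,-.12),(0,-.12))],(255,255,0))
    cv2.imwrite(f"pics/{n}.png",im)
E
python3 - <<'E'
from h import *
from scipy.optimize import least_squares
F={c:grab_frame(c) for c in("scene","top")}
ob=[]
for c in F:
    for n in("case","flap_hinge","flap_edge","lid_hinge","lid_edge"):
        r=tip_of(c,n)
        if r: ob.append((c,n,r[0]["centre"]))
def pt(n,p): return {"case":[0,0,0],"flap_hinge":[-.036,0,.054],"flap_edge":flapP(p[3],.112),"lid_hinge":[.085,0,.0755],"lid_edge":lidP(p[4],.17)}[n]
res=lambda p:np.concatenate([pix(F[c],CW(pt(n,p),p[:3]))-u for c,n,u in ob])
s=least_squares(res,[.565,.077,-1.8,1.57,1.8],loss="soft_l1",f_scale=3)
print(np.round(s.x,4)); print([(o[0][0],o[1],np.round(v,1).tolist()) for o,v in zip(ob,res(s.x).reshape(-1,2))])
np.save("pose.npy",s.x)
overlay(F["top"],s.x,"t1",(235,90,405,260),3)
overlay(F["scene"],s.x,"s1",(90,110,260,300),3)
a=cv2.imread("pics/t1.png");b=cv2.imread("pics/s1.png")[:510]
o=cv2.resize(np.hstack([a,b]),None,fx=.78,fy=.78);cv2.imwrite("pics/o1.png",o)
E
```

```text
[ 0.5679  0.0772 -1.8289  1.4652  1.6629]
[('s', 'case', [0.4, -1.0]), ('s', 'flap_hinge', [-0.3, 1.6]), ('s', 'flap_edge', [-0.0, -1.0]), ('s', 'lid_hinge', [0.6, 1.4]), ('s', 'lid_edge', [1.6, -0.3]), ('t', 'case', [0.1, -1.1]), ('t', 'flap_hinge', [-0.5, 0.6]), ('t', 'lid_hinge', [1.1, 0.3]), ('t', 'lid_edge', [1.8, 0.1])]
```

View pics/o1.png

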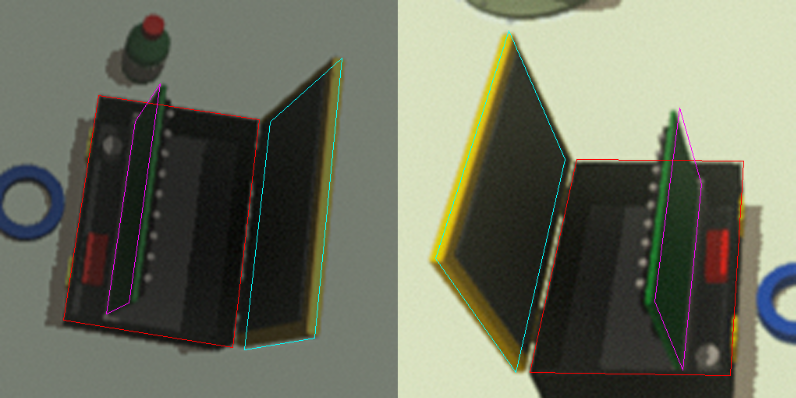

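The overlay fits to within a few mm. Next I check reachability and fold the rack.

```bash
cat >> h.py <<'E'
def rot(phi,sgn,pose):
    "tool z tilted by phi from down towards case +x; tool x along sgn*case y"
    z=np.array([np.sin(phi),0,-np.cos(phi)]); x=np.array([0,sgn,0.]); M=np.c_[x,np.cross(z,x),z]
    return (R.from_euler("z",pose[2])*R.from_matrix(M)).as_rotvec()
E
python3 - <<'E'
from h import *
p=np.load("pose.npy")
for name,f,ths,phs,r in(("flap",flapP,(1.6,1.2,.8,.4,0),(.3,.45,.6),.085),("lid",lidP,(1.75,1.3,.9,.45,0),(-.3,-.45,-.6),.14)):
  for phi in phs:
    for s in(1,-1):
      print(name,phi,s,[None if (q:=ik(CW(f(t,r,0,.03),p[:3]),rot(phi,s,p))) is None else np.round(q,2).tolist() for t in ths][::2])
E
```

```text
flap 0.3 1 [[0.26, 0.61, 0.07, 1.18, -0.26, 2.11], [0.16, 0.53, -0.07, 1.09, -0.27, 2.01], [0.09, 0.54, -0.21, 0.93, -0.28, 1.94]]
flap 0.3 -1 [[0.26, 0.61, 0.07, 1.18, -0.26, -1.03], [0.16, 0.53, -0.07, 1.09, -0.27, -1.13], [0.09, 0.54, -0.21, 0.93, -0.28, -1.21]]
flap 0.45 1 [[0.32, 0.7, 0.18, 1.31, -0.37, 2.2], [0.23, 0.62, 0.02, 1.2, -0.39, 2.11], [0.16, 0.61, -0.13, 1.03, -0.41, 2.03]]
flap 0.45 -1 [[0.32, 0.7, 0.18, 1.31, -0.37, -0.94], [0.23, 0.62, 0.02, 1.2, -0.39, -1.04], [0.16, 0.61, -0.13, 1.03, -0.41, -1.11]]
flap 0.6 1 [[0.38, 0.81, 0.31, 1.46, -0.47, 2.3], [0.29, 0.71, 0.12, 1.32, -0.5, 2.21], [0.23, 0.7, -0.04, 1.14, -0.52, 2.14]]
flap 0.6 -1 [[0.38, 0.81, 0.31, 1.46, -0.47, -0.84], [0.29, 0.71, 0.12, 1.32, -0.5, -0.93], [0.23, 0.7, -0.04, 1.14, -0.52, -1.0]]
lid -0.3 1 [[-0.44, 0.3, -0.23, 1.09, 0.3, 1.38], [-0.21, 0.31, -0.24, 1.01, 0.3, 1.62], [-0.07, 0.42, -0.34, 0.75, 0.29, 1.76]]
lid -0.3 -1 [[-0.44, 0.3, -0.23, 1.09, 0.3, -1.76], [-0.21, 0.31, -0.24, 1.01, 0.3, -1.52], [-0.07, 0.42, -0.34, 0.75, 0.29, -1.38]]
lid -0.45 1 [[-0.52, 0.34, -0.23, 1.13, 0.43, 1.28], [-0.3, 0.32, -0.27, 1.0, 0.45, 1.52], [-0.16, 0.42, -0.39, 0.71, 0.45, 1.68]]
lid -0.45 -1 [[-0.52, 0.34, -0.23, 1.13, 0.43, -1.86], [-0.3, 0.32, -0.27, 1.0, 0.45, -1.62], [-0.16, 0.42, -0.39, 0.71, 0.45, -1.46]]
lid -0.6 1 [[-0.6, 0.39, -0.22, 1.18, 0.56, 1.16], [-0.39, 0.35, -0.3, 1.01, 0.59, 1.42], [-0.24, 0.45, -0.43, 0.68, 0.6, 1.59]]
lid -0.6 -1 [[-0.6, 0.39, -0.22, 1.18, 0.56, -1.98], [-0.39, 0.35, -0.3, 1.01, 0.59, -1.73], [-0.24, 0.45, -0.43, 0.68, 0.6, -1.55]]
```

```bash
python3 - <<'E'
from h import *
p=np.load("pose.npy"); phi=.45; ro=rot(phi,1,p)
grab(20)
a=CW(flapP(1.47,.085,0,.05),p[:3]); movep(a+[0,0,.12],ro); move_l(a,.2)
print(get_state()["position"],a,get_state()["contact_force"])
ths=np.linspace(1.5,.12,9); st=False
for th in ths:
    e=.011*abs(np.sin(th-phi))-.001
    hit=move_l(CW(flapP(th,.085,0,.006+e),p[:3]),.12,until_force=20)
    print(round(th,2),hit,np.round(get_state()["contact_force"],1))
    if hit: break
else:
    hit=move_l(CW(flapP(-.08,.085,0,.006+.005),p[:3]),.04,until_force=15)
    print("press",hit,np.round(get_state()["contact_force"],1))
print(get_state()["position"],get_state()["clock"])
F=grab_frame("scene");save(F,"s2")
E
```

```text
[0.58807453 0.15231464 0.1447348 ] [0.58764784 0.15182546 0.14359986] [ 0.62517606 -0.43246168  0.35718295]
1.5 False [ 0.2 -0.9 -1.3]
1.33 False [ 0.2 -0.5  0.2]
1.16 False [ 0.8  0.1 -0.8]
0.98 True [-0.3  0.5  1.3]
[0.56754078 0.0732569  0.13267409] 6.35
```

View pics/s2.png

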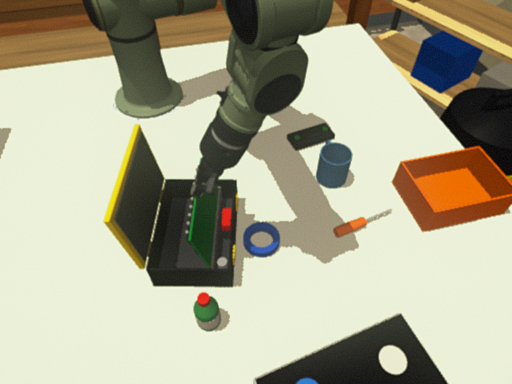

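The rack leans a bit, with the tip near (205,190). The 20 N stop at th≈1.0 was unexpected, so I'll zoom in to see why.

```bash
python3 - <<'E'
from h import *
p=np.load("pose.npy")
S=get_state(); F=grab_frame("scene"); G=grab_frame("top")
print(S["contact_force"],S["wrist_torque"],pix(F,S["position"]),pix(G,S["position"]),S["finger_gap"])
c,s=np.cos(p[2]),np.sin(p[2]); d=S["position"]-[p[0],p[1],0]; print("case",c*d[0]+s*d[1],-s*d[0]+c*d[1],d[2])
q=p.copy(); q[3]=1.0
overlay(F,q,"a",(140,110,270,300),3); overlay(G,q,"b",(240,100,380,290),3)
cv2.imwrite("pics/o2.png",np.hstack([cv2.imread("pics/a.png"),cv2.imread("pics/b.png")])[:,:800])
E
```

```text
[-0.25198309  0.41693032  0.18918126] [ 0.31731036 -0.08977765  0.03237512] [190.69845598 203.68520364] [309.47737025 176.69052692] -0.0011625662857663302
case 0.003053844077063029 0.0006111630242419113 0.13233226313329738
```

View pics/o2.png

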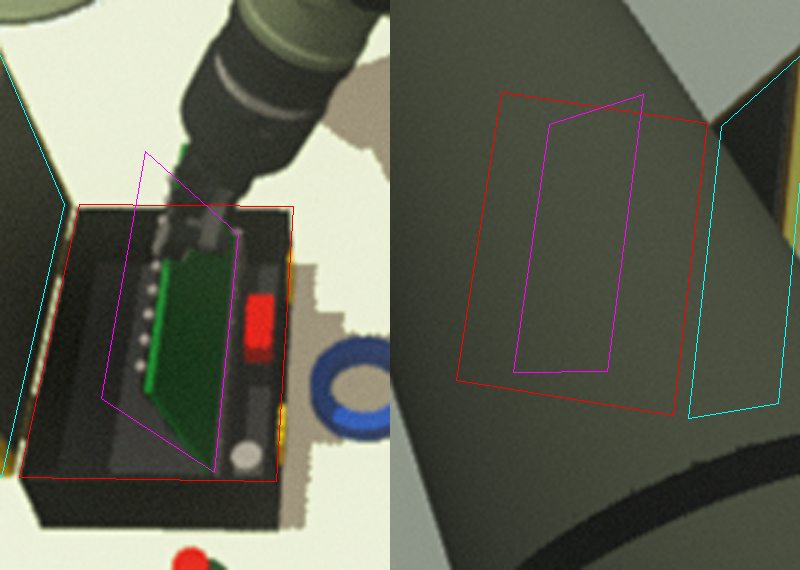

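```bash
python3 - <<'E'
from h import *
from scipy.optimize import minimize_scalar
p=np.load("pose.npy"); F=grab_frame("scene"); m=silhouettes("scene","flap_edge")[0]["mask"]
save(F,"s3"); np.save("m.npy",m)
def edgepix(th): return np.int32([pix(F,CW(flapP(th,r,y),p[:3])) for r,y in((0,.105),(.112,.105),(.112,-.105),(0,-.105))])
def iou(th):
    a=np.zeros(m.shape,np.uint8); cv2.fillPoly(a,[edgepix(th)],1); a=a>0; return (a&m).sum()/(a|m).sum()
for t in np.arange(1.0,1.6,.05): print(round(t,2),round(iou(t),3),end="; ")
im=cv2.resize(F["img"][150:290,140:260,::-1],None,fx=4,fy=4,interpolation=cv2.INTER_CUBIC)
im=cv2.convertScaleAbs(im,alpha=1.6,beta=30)
tp=get_state()["position"]; Rm=R.from_rotvec(get_state()["eef_rot"]).as_matrix()
for l in(0,.019,.073):
  P=[pix(F,tp-Rm[:,2]*l+Rm[:,0]*a*.0145+Rm[:,1]*b*.011) for a,b in((1,1),(1,-1),(-1,-1),(-1,1))]
  cv2.polylines(im,[np.int32((np.array(P)-[140,150]+.5)*4)],True,(0,0,255),1)
cv2.imwrite("pics/z3.png",im)
E
```

```text
1.0 0.486; 1.05 0.504; 1.1 0.529; 1.15 0.567; 1.2 0.602; 1.25 0.641; 1.3 0.592; 1.35 0.531; 1.4 0.471; 1.45 0.406; 1.5 0.335; 1.55 0.256; 1.6 0.176;
```

View pics/z3.png

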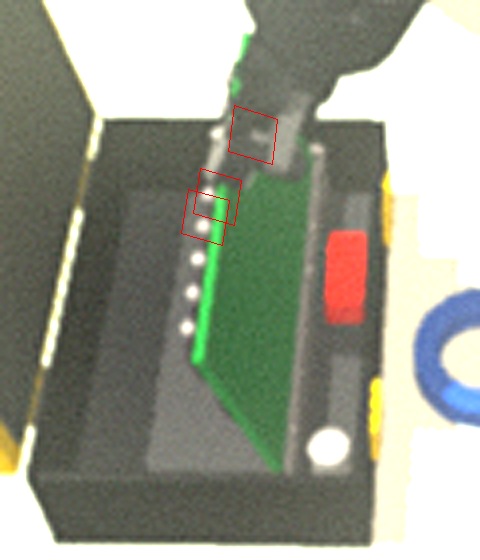

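The projected tip square doesn't match the visible finger end at about (235,180). I'll back off to where the rack doesn't hide the tip and compare.

```bash
python3 - <<'E'
from h import *
p=np.load("pose.npy")
S=get_state(); Rm=R.from_rotvec(S["eef_rot"]).as_matrix()
print(move_l(S["position"]-Rm[:,2]*.10,.15,until_force=15))
S=get_state(); tp=S["position"]; Rm=R.from_rotvec(S["eef_rot"]).as_matrix(); print(tp,S["contact_force"],S["clock"])
F=grab_frame("scene"); x0,y0=130,90
im=cv2.resize(F["img"][y0:290,x0:280,::-1],None,fx=3,fy=3,interpolation=cv2.INTER_CUBIC)
im=cv2.convertScaleAbs(im,alpha=1.6,beta=30)
for l in(0,.019,.073):
  P=[pix(F,tp-Rm[:,2]*l+Rm[:,0]*a*.0145+Rm[:,1]*b*.011) for a,b in((1,1),(1,-1),(-1,-1),(-1,1))]
  cv2.polylines(im,[np.int32((np.array(P)-[x0,y0]+.5)*3)],True,(0,0,255),1)
cv2.imwrite("pics/z4.png",im)
E
```

```text
False
[0.57817915 0.11669743 0.22081416] [-0.04900385 -0.12667525  0.8474227 ] 7.4167
```

View pics/z4.png

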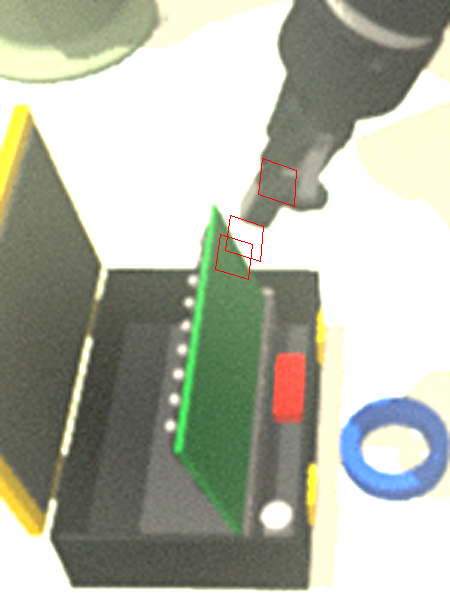

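```bash
python3 - <<'E'
from h import *
tp=get_state()["position"]; o=[]
for c in("scene","top"):
    F=grab_frame(c); u=pix(F,tp); x0,y0=np.int32(u)-[50,70]; x0=max(x0,0);y0=max(y0,0)
    im=cv2.resize(F["img"][y0:y0+140,x0:x0+100,::-1],None,fx=4,fy=4,interpolation=cv2.INTER_CUBIC)
    im=cv2.convertScaleAbs(im,alpha=1.0 if c=="scene" else 1.8)
    cv2.circle(im,tuple(np.int32((u-[x0,y0]+.5)*4).tolist()),4,(0,0,255),1); o.append(im)
cv2.imwrite("pics/z5.png",np.hstack(o))
E
```

```text
(no output)
```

View pics/z5.png

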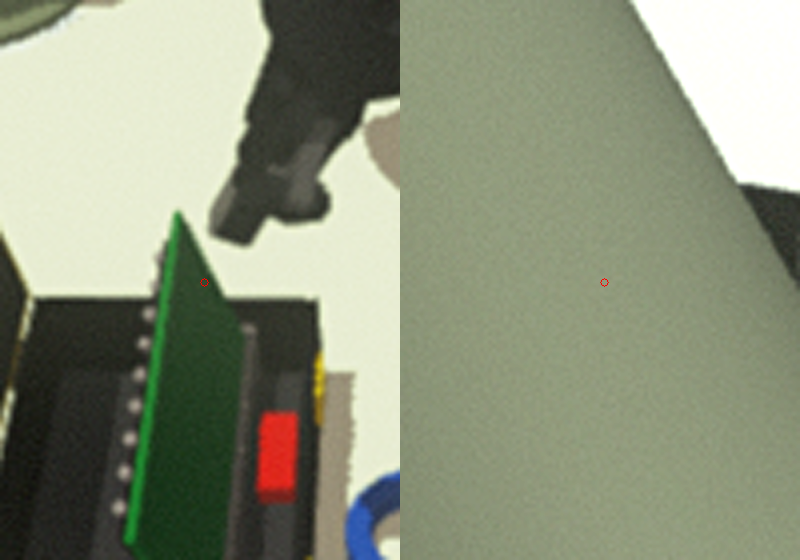

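The fingertip is visibly about 30 mm short of the reported TCP along the tool axis: crop (232,235) against (204,282) projected. A light touch on clear table will settle the true tip height.

```bash
python3 - <<'E'
from h import *
p=np.load("pose.npy"); ro=rot(0,1,p)
movep([.54,.31,.12],ro)
print(move_l([.54,.31,.05],.15,until_force=8),get_state()["position"])
print(move_l([.54,.31,.004],.05,until_force=8))
S=get_state(); tp=S["position"]; print(tp,S["contact_force"],S["clock"],S["finger_gap"])
F=grab_frame("scene"); u=pix(F,tp); x0,y0=np.int32(u)-[60,100]
im=cv2.resize(F["img"][y0:y0+130,x0:x0+120,::-1],None,fx=4,fy=4,interpolation=cv2.INTER_CUBIC)
cv2.circle(im,tuple(np.int32((u-[x0,y0]+.5)*4).tolist()),4,(0,0,255),1)
cv2.imwrite("pics/z6.png",im)
E
```

```text
False [0.54088939 0.30986982 0.05056401]
False
[0.54032009 0.31014404 0.00432143] [-0.4847868   0.82786331  0.33337805] 10.0667 0.0009842629762642158
```

View pics/z6.png

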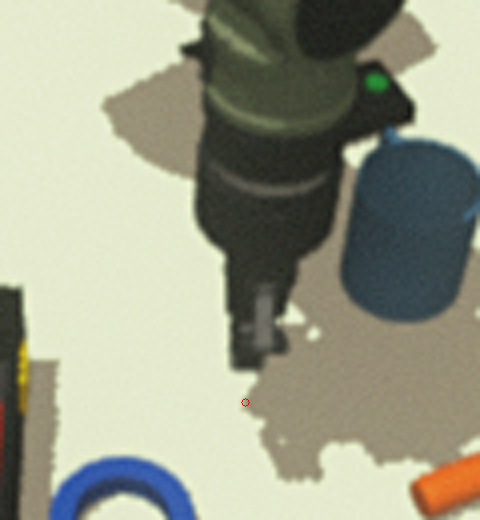

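No contact at TCP z = 4 mm, and the picture shows the tip still about 30 mm above the table. I'll go on down gently to measure the offset.

```bash
python3 - <<'E'
from h import *
h=move_l([.54,.31,-.04],.03,until_force=6)
S=get_state(); tp=S["position"]; print(h,tp,S["contact_force"],S["wrist_torque"],S["clock"],S["finger_gap"])
move_l([.54,.31,.15],.25)
E
```

```text
True [ 0.53978539  0.30991316 -0.03650328] [-0.31552289 -0.54352434  4.28048148] [-0.05402499  0.19056827 -0.00685859] 11.3417 -5.684695367375599e-05
```

Contact came at TCP z≈-0.035, so the true tip is 35 mm behind the reported TCP along the tool axis, which agrees with the pictures. I'll compensate and redo the rack.

```bash
cat >> h.py <<'E'
L=.0345
def cmd(P,phi,pose):
    "world TCP command that puts the true fingertip at case point P"
    return CW(np.asarray(P)+L*np.array([np.sin(phi),0,-np.cos(phi)]),pose[:3])
E
python3 - <<'E'
from h import *
p=np.load("pose.npy"); phi=.45; ro=rot(phi,1,p)
a=flapP(1.47,.085,0,.05); movep(cmd(a+[0,0,.10],phi,p),ro); move_l(cmd(a,phi,p),.2)
for th in np.linspace(1.4,.12,9):
    e=.011*abs(np.sin(th-phi))-.001
    hit=move_l(cmd(flapP(th,.085,0,.006+e),phi,p),.12,until_force=20)
    print(round(th,2),hit,np.round(get_state()["contact_force"],1))
    if hit: break
else:
    hit=move_l(cmd(flapP(-.12,.085,0,.006+.005),phi,p),.04,until_force=15)
    print("press",hit,np.round(get_state()["contact_force"],1))
S=get_state();d=S["position"]-R.from_rotvec(S["eef_rot"]).as_matrix()[:,2]*L
print("tip z",d[2],S["clock"])
if hit:
    move_l(cmd(flapP(0,.075,0,.15),phi,p),.2)
F=grab_frame("scene"); p[3]=0; overlay(F,p,"z7",(100,110,260,300),3); print(get_state()["clock"])
E
```

```text
1.4 False [-0.3  0.1 -0.3]
1.24 False [ 0.3  0.  -0.1]
1.08 False [1.  0.9 0.5]
0.92 False [-0.3 -0.8 -0.1]
0.76 False [-0.9 -0.4  0.1]
0.6 False [ 0.5  0.4 -0.8]
0.44 False [-0.5  1.   0.2]
0.28 False [ 0.9  0.9 -0.2]
0.12 False [0.2 0.8 0.5]
press True [-1.   2.5  8. ]
tip z 0.061169590345453544 16.6333
17.5583
```

View pics/z7.png

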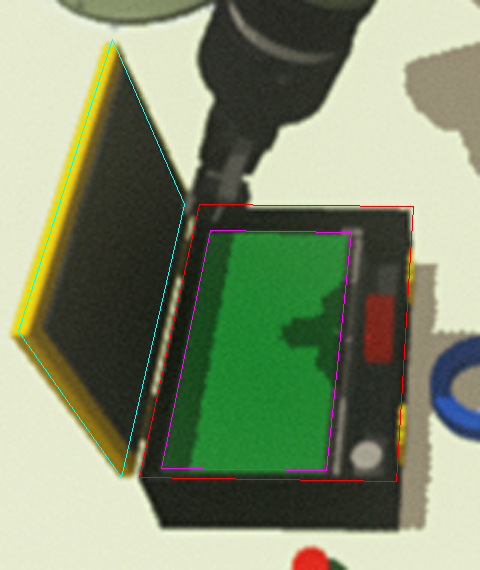

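The rack is flat: its outline matches the model at angle 0, and it was pressed to 15 N at its stop. The socket and battery are undisturbed. Next, the lid.

```bash
python3 - <<'E'
from h import *
p=np.load("pose.npy"); r=.14; phi=-.45; ro=rot(phi,1,p)
S=get_state(); move_l(S["position"]+[0,0,.13],.25)
a=lidP(1.72,r,0,.075); 
movep(cmd([a[0],0,.33],phi,p),ro); move_l(cmd(a,phi,p),.2); print(np.round(get_state()["contact_force"],1))
for th in np.linspace(1.7,.1,10):
    e=.011*abs(np.sin(th+phi))+.0015
    hit=move_l(cmd(lidP(th,r,0,.012+e),phi,p),.12,until_force=20)
    print(round(th,2),hit,np.round(get_state()["contact_force"],1))
    if hit: break
else:
    hit=move_l(cmd(lidP(-.12,r,0,.012+.007),phi,p),.04,until_force=20)
    print("press",hit,np.round(get_state()["contact_force"],1))
S=get_state();d=S["position"]-R.from_rotvec(S["eef_rot"]).as_matrix()[:,2]*L
print("tip",d,S["clock"])
E
```

```text
[ 0.1 -0.6  0.4]
1.7 False [-0.5  0.2 -0. ]
1.52 False [-0.6  0.2 -0.1]
1.34 False [-0.8 -0.1  0.2]
1.17 False [-0.5 -0.1  0.9]
0.99 False [ 0.4 -0.7 -0.8]
0.81 False [ 1.1 -0.7 -0.4]
0.63 False [-0.3 -0.4 -0.6]
0.46 False [ 0.1 -0.4 -1.1]
0.28 False [-0.2 -0.   0.3]
0.1 False [ 0.8 -0.2 -0.1]
press True [-4.5 -4.4 12.9]
tip [0.58302157 0.13052727 0.08851667] 24.2917
```

```bash
python3 - <<'E'
from h import *
p=np.load("pose.npy")
S=get_state(); move_l(S["position"]+[0,-.03,.20],.25)
set_joints([1.086,.326,-.193,1.052,0,1.437]); sleep(.3)
p[3]=0;p[4]=0
F=grab_frame("scene");G=grab_frame("top")
overlay(F,p,"a",(120,150,290,340),2.3 and 3);overlay(G,p,"b",(210,80,380,270),3)
o=np.hstack([cv2.imread("pics/a.png"),cv2.imread("pics/b.png")]);cv2.imwrite("pics/z8.png",cv2.resize(o,None,fx=.78,fy=.78))
for c,f in(("scene",F),("top",G)):
    for n,z in(("lid_edge",.088),("lid_hinge",.0755)):
        print(c,n,[(round(x["score"],2),np.round(x["centre"]-pix(f,CW(lidP(0,.17) if n=="lid_edge" else [.085,0,.0755],p[:3])),1)) for x in tip_of(c,n)[:1]])
    for n in("bottle","tape","mug"): print(n,[np.round(ray(f,x["centre"],0),3) for x in tip_of(c,n)[:1]])
print(get_state()["position"],get_state()["clock"])
E
```

```text
scene lid_edge [(0.83, array([-2.8,  1.4]))]
scene lid_hinge [(0.96, array([-2.1,  2.1]))]
bottle [array([0.764, 0.067, 0.   ])]
tape [array([0.617, 0.215, 0.   ])]
mug [array([0.46 , 0.437, 0.   ])]
top lid_edge [(0.75, array([-3. , -1.8]))]
top lid_hinge [(0.73, array([-0. , -1.7]))]
bottle [array([0.767, 0.065, 0.   ])]
tape [array([0.607, 0.219, 0.   ])]
mug [array([0.465, 0.432, 0.   ])]
[0.1887421  0.51639964 0.1946443 ] 28.2333
```

View pics/z8.png

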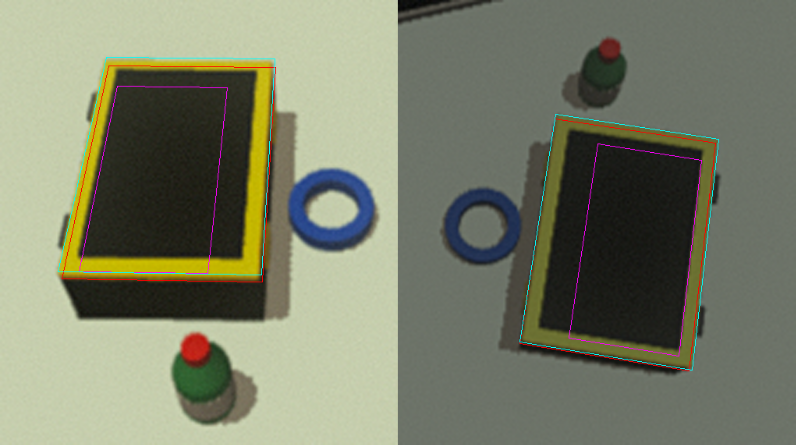

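```bash
python3 -c "
from cell import *
sign_off()"
```

```text
the job is handed in; nothing more can be done
```

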